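# Clamp the broken-off handle back onto the serving board

### The arm

A 7-joint arm with a two-finger parallel gripper is mounted at the origin on a cart in front of the work surface, level with it; the furniture and walls round the work are solid. World frame = base frame: x ahead of the robot, y to its left, z up, the work surface at z = 0. Lengths are in m, angles in rad, forces in N, time in s.
With the tool pointing down it reaches from about 0.4 to 0.85 m from the base axis. Payload 4.5 kg.
Tool frame: the origin (TCP) lies at the very end of the fingers, on their centre line; the grasp point (between the pads) lies 19 mm behind it; z points along the fingers, y is the line along which they close (so a half turn about z gives the same grasp; the last joint's range is limited). The gripper opens to 88 mm and grips with 3 to 60 N. Pads are 18 mm wide; open, the fingers measure 123 mm over their backs; the gripper's body (75 mm by 187 mm) begins 45 mm behind the grasp point.
Start: joints at [1.188, 0.689, -0.195, 1.565, 0.157, 0.902, -0.215], TCP at [0.253, -0.572, 0.239] pointing down, gripper open.
Joint ranges: [-3.01, 3.01], [-0.46, 2.08], [-1.47, 1.51], [0.13, 2.56], [-1, 4.14], [0.04, 2.09], [-2.66, 2.66]. Speed limits (rad/s): [2.57, 2.57, 3.14, 3.14, 3.14, 3.14, 3.14].

### API

Orientations are given as a unit quaternion [x, y, z, w].
In Python, from plant import r gives the robot as it stands. The module is installed in compiled form; this text tells all that it offers.
- The arm moves only by the tool step_arm, never from a script. Its argument "increments" is a list of rows, each a list of 2 entries, a list of its own where there are three numbers: the shift along the world's x, y, z in cm, then the turn, a rotation vector about the world's x, y, z in degrees. A call has exactly 10 rows; each row shifts and turns the commanded pose from where the row before left it; what a row does not reach is not made up. A row lasts 1/10 s, in which the tool goes at most 50 mm and 8.59 degrees, less where a joint would pass 70% of its speed; a pose out of reach is approached as far as the arm can. A call is refused whole if a number of a shift passes 5 or a number of a turn 8.59, either way. A call with a gripper value outside its range is refused whole. "fingers" is the opening, from 0 (shut) to 1 (fully open), set as the call begins (left out, the last holds). The fingers move at their own pace and stop on an object; "grip_force" is the grip in N (left out, the last holds). Time passes only in rows, so rows that do not move let the fingers close, or fill a call up. It gives the time, the measured TCP pose, the force, the opening and the grip force at its end, in the units of the state.
- r.get_state(): the state, without advancing time (a new reading comes with each control period).
- r.snapshot(name): name is "side" or "top" or "wrist"; returns (picture, depth): 480x640x3 uint8, red, green, blue; 480x640 float32, m along the optical axis (not along the pixel's ray), 0 where there is no reading.
- r.calibration(name): a dict with "fov_y" (degrees; the focal length in pixels is half the picture's height over the tangent of half this angle, whatever the lens; pixels are square), "cx", "cy" (the principal point, pixels), "k1" (the pictures are not rectified: a ray, as slopes to the right and down, at radius r is drawn at 1 + k1 r^2 times it, then the intrinsics apply), "R" (3x3) and "t" (3): a world point X has camera coordinates R X + t. Camera axes: x right, y down, z forward; pixel columns grow to the right and rows downward; lengths in m; the calibration is good to about 2 mm. A picture is of the moment at which its call begins: read the wrist's pose just before it. calibration takes no time and is no camera call; for the wrist camera it gives the pose at the moment of the call.
- r.finish_job(): hands the job in; it is judged then, once.
The state is a dict: "clock": time; "q": joint angles; "qd": joint speeds; "joint_torque": joint torques, N m; "tool_pos": TCP position; "eef_rot": TCP orientation; "contact_force": force on the tool from outside, world axes, zero at the start; "moment": the same for the moment, N m; "opening": opening from 0.0 (shut) to 1.0 (fully open); "finger_force": force on a finger pad.
Only numpy, scipy, OpenCV 4.12 (cv2) and the standard library are available. Lean on these libraries where they do the work, as an engineer would, in place of code of your own. Each camera call takes 0.05 s, during which the arm holds its last target. There are 200 camera calls.

### The job

The handle that broke off the small serving board is in the cardboard carton: swing both carton flaps well back, take the handle out and lay it flat on the clamp's bed between the sprung pad and the board, square to the board and centred on the pale patch on its edge, pale end towards that patch, and let go of it. Then pump the clamp's trigger against its pistol grip until the pad has pushed the handle tight against the board and the pad's spring is about half pressed in, never squeezing so hard that the spring goes solid, and without letting the handle fall or knocking over or shoving the things around. The clamp has no brake, so finish still squeezing the trigger and holding that pressure.

Things in the scene. Friction and masses are not known exactly. Their poses are not given: they have to be found in the camera images.
- carton: Open cardboard carton, fixed, 122 (its x) x 106 (its y) mm outside, 42 mm high, walls and floor 3 mm; origin at the centre of its underside. Two flaps, each 120 x 50 x 3 mm, are hinged along its long rims, which run along its x at y = +51.5 mm (left flap) and y = -51.5 mm (right flap), 42 mm up.
- flap_l (a joint): Angle of the carton's left flap (rad): 0 flat over the carton, 1.57 upright, up to 2.8 folded outwards (to the carton's +y). It starts half up at 0.85 to 1.2, leaving a gap of 35 mm or more between the flaps' free edges, and stays where it is pushed (under 1 N).
- flap_r (a joint): The same for the right flap, which folds outwards to the carton's -y.
- flap_l_edge (a point): Middle of the left flap's free edge.
- flap_r_edge (a point): Middle of the right flap's free edge.
- board_handle: The handle: light wood block 44 mm (its x) x 70 mm (its y) x 18 mm, 0.05 to 0.1 kg, with a 13 mm hanging hole near one end; origin at the centre of its underside, +y towards the pale butt end that belongs against the board. It starts lying on the carton's floor, near its middle, its +y within 0.2 rad of the carton's +y. Take it across its 44 mm width.
- handle_butt (a point): Centre of the handle's pale butt face (35 mm along +y, 9 mm up).
- serving_board: Small light-wood serving board, 130 mm (its x) x 110 mm (its y) x 18 mm, loose on the clamp's bed with its far edge (+y) near the fixed jaw; origin at the centre of its underside. About 0.3 kg. The broken edge is its -y edge, facing the pad.
- board_edge (a point): Centre of the pale patch on the board's -y edge, where the handle's butt belongs (9 mm above the board's underside); axes as the board's.
- clamp: Pump-trigger bench clamp, fixed; origin on the worktop, z up, +y = pressing direction, from pump head to board. Aluminium bed 90 mm wide (x), y -165 to 200 mm, top 10 mm up. Rubber face of the fixed jaw at y = 170 mm. Orange pump head 38 mm wide, y -155 to -78 mm, 76 mm high. The toothed bar runs through it at x = 0, 11 to 23 mm up, reaching back to y = -201 mm.
- pistol_grip (a point): Middle of the fixed orange and black pistol grip that rises straight up from the pump head to 151 mm: at clamp x = 0, y = -134 mm, 115 mm up. The grip is 26 mm wide (x) and spans clamp y = -143 to -125 mm. The black trigger stands on its +y side.
- trigger (a joint): Angle of the trigger (rad): 0 released, 0.36 squeezed home against the grip. Pulling it back to the grip drives the toothed bar forward (clamp +y), about 15 mm a full stroke; its teeth are 10 mm apart, so a free bar gains 10 mm a stroke; let go, it springs back (3 to 5 N) and the bar stays. Force on the bar is about 1.2 times the pull above the return spring.
- trigger_pull (a point): Centre of the trigger's front face, where it is pulled. Trigger 18 mm wide (x), 10 mm thick, pivoted 64 mm up at clamp y = -108 mm, top at 140 mm. 115 mm up, its front face is at clamp y = -94 mm released (top: -84 mm), -113 mm squeezed: trigger and grip together measure 49 mm there (59 mm at the top), squeezed 30 mm.
- bar (a joint): How far the toothed bar has been driven forward (m), 0 to 0.048. It starts between 0 and 0.010. It slides with 4 N of friction and has no brake: when the trigger is let go, the pad's spring pushes it back until only about 4 N remain.
- pad (a joint): How far the sprung pad at the bar's front end is pressed in against its spring (m): 0 free, 0.010 solid; 3 N per mm. About half pressed in (0.003 to 0.008) is right.
- pad_face (a point): Centre of the pad's rubber face (36 mm wide, 12 to 34 mm above the worktop), which looks to clamp +y; at clamp y = -43 mm plus joint bar less joint pad. At the start there are 90 to 105 mm between it and the board's edge.
- mug_a: Bystander: pale blue flowered mug upside down, 90 mm across, 92 mm high.
- soap_bottle: Bystander: white and teal pump soap bottle, 189 mm high, on a tile near the tap.
- salt_shaker: Bystander: grey salt shaker, 90 mm high, at the back.
- honey_jar: Bystander: honey jar, 64 mm across, 109 mm high, at the back.
- tea_box: Bystander: green tea carton, 67 x 145 x 86 mm, near the tap.

How it is judged:
By the outcome, as a careful person would: the job done as asked, in the order asked, and still so for the second after the job is handed in, while the arm keeps its last pose, push and grip.
It also fails if it takes over 61 s, if anything falls off the work surface, if the arm or the gripper's body presses on something with over 40 N, if the wrist force passes 120 N, or if a joint passes its speed limit or range.

## Working session

There is one attempt and no reset: what is moved stays moved. The work goes in short steps, Python scripts to look and compute and a tool call to move; the robot and the scene stay as the last step left them, time stands still between calls to the robot, and variables do not carry over. Pictures are saved under pics/ and viewed, at most 10 in all, crops included, and the job is handed in when it is done.

Besides the shell and the picture viewer there is one more tool, called after "Emit:" as name(argument=value, ...) on one line, values as JSON. step_arm: Moves the arm, as the interface text tells. Its arguments: {"type":"object","properties":{"increments":{"type":"array","items":{"type":"array"}},"fingers":{"type":"number"},"grip_force":{"type":"number"}},"required":["increments"]}

```bash
mkdir -p pics
cat > h.py <<'E'
import numpy as np, cv2
from plant import r
def cam(n):
    c=r.calibration(n); f=240/np.tan(np.radians(c['fov_y'])/2)
    return c,f
def save(n,tag):
    c,f=cam(n); p,d=r.snapshot(n)
    cv2.imwrite(f'pics/{tag}.png',p[:,:,::-1]); np.savez(f'pics/{tag}.npz',p=p,d=d,f=f,cx=c['cx'],cy=c['cy'],k1=c['k1'],R=c['R'],t=c['t'])
def cloud(tag):
    z=np.load(f'pics/{tag}.npz'); d=z['d']; v,u=np.mgrid[0:480,0:640]
    K=np.array([[z['f'],0,z['cx']],[0,z['f'],z['cy']],[0,0,1.]])
    pts=np.stack([u,v],-1).reshape(-1,1,2).astype(float)
    n=cv2.undistortPoints(pts,K,np.array([float(z['k1']),0,0,0])).reshape(480,640,2)
    # k1 applied to undistorted radius = opencv model
    X=np.concatenate([n,np.ones((480,640,1))],-1)*d[...,None]
    return (X-z['t'])@z['R'], z['p'], d
E
python3 - <<'E'
from h import *
for n in('side','top','wrist'): save(n,n+'0')
s=r.get_state(); print(s)
for n in('side','top','wrist'):
    c=r.calibration(n); print(n,c)
E
```

```text
{'clock': 0.15, 'q': array([ 1.18780183,  0.68979462, -0.19453093,  1.5660823 ,  0.15725423,
        0.90251098, -0.21513003]), 'qd': array([-0.00065504, -0.0033285 ,  0.00043508, -0.00339106, -0.00080809,
       -0.00178313,  0.00115408]), 'joint_torque': array([-1.57465161e-03, -5.27863955e+01, -1.26825023e+00, -1.53586006e+01,
       -5.24062430e-02,  3.89872395e-03,  1.28066013e-04]), 'tool_pos': array([ 0.25280462, -0.5710654 ,  0.23809838]), 'eef_rot': array([ 9.78362814e-01,  2.06895399e-01, -1.78493427e-04, -6.82592225e-04]), 'contact_force': array([-0.43738721, -0.09135234, -0.3203243 ]), 'moment': array([-0.04654786, -0.00814074, -0.02071747]), 'finger_force': 0.0, 'opening': 1.0003414609460974}
side {'fov_y': 47.636415154687, 'cx': 309.6378809809655, 'cy': 240.07860066955877, 'k1': -0.14838074104055954, 'R': array([[ 0.99976099, -0.01921664,  0.01042484],
       [-0.00379607, -0.6221871 , -0.78285938],
       [ 0.02153013,  0.7826327 , -0.62211134]]), 't': array([-0.60390037,  0.08466278,  1.09057657])}
top {'fov_y': 51.94286928519932, 'cx': 314.6116344020143, 'cy': 238.58357576209931, 'k1': 0.0347072567082803, 'R': array([[-4.33971395e-04, -9.99678741e-01,  2.53421700e-02],
       [-9.82623988e-01, -4.27738788e-03, -1.85558081e-01],
       [ 1.85606867e-01, -2.49823511e-02, -9.82306456e-01]]), 't': array([-0.01002124,  0.59650772,  0.97801245])}
wrist {'fov_y': 59.577126076801726, 'cx': 315.7277405528592, 'cy': 247.32962160777788, 'k1': -0.06041629107858337, 'R': array([[ 0.40393583, -0.91478597, -0.00157498],
       [-0.8776486 , -0.38802177,  0.28137526],
       [-0.25800927, -0.11227527, -0.95959652]]), 't': array([-0.62393929, -0.03872934,  0.38911939])}
```

View pics/top0.png

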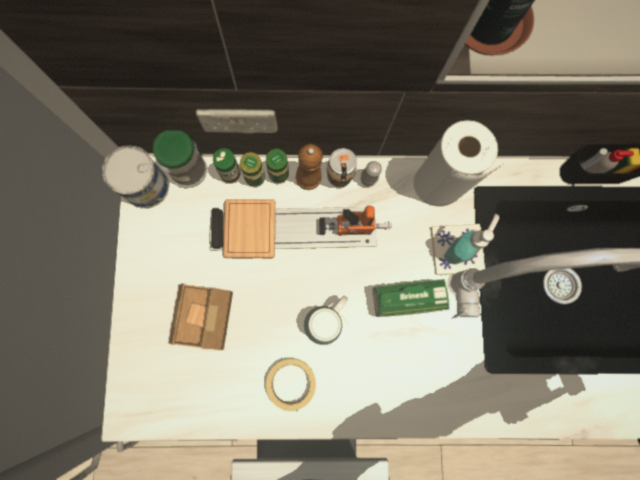

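View pics/side0.png

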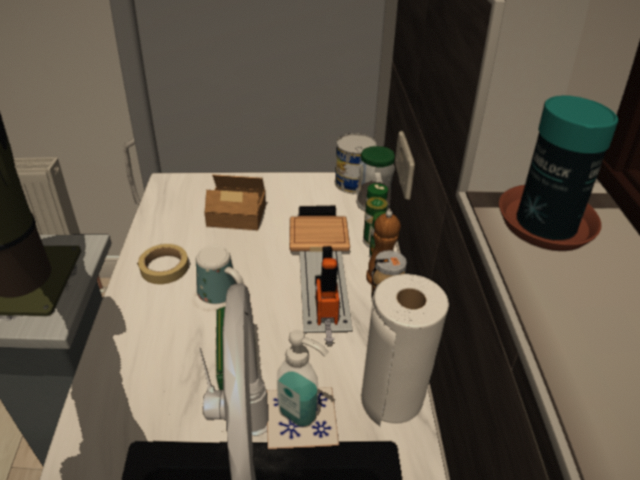

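The top view shows the clamp at about (210–390, 195–262), pressing towards image left (+y world). The carton is at (170–232, 283–350), the mug at (324, 324), the board at (249, 229) and the pistol grip at about (365, 220). The side view confirms this layout. Next I'll enlarge these areas and measure with depth.

Run:
```python
from h import *
X,p,d=cloud('top0')
a=cv2.resize(p[270:360,160:300],None,fx=5,fy=5,interpolation=3)[:, :700]
b=cv2.resize(p[195:265,205:395],None,fx=4,fy=4,interpolation=3)
a=cv2.resize(p[275:355,160:245],None,fx=4,fy=4,interpolation=3)
out=np.zeros((600,760,3),np.uint8); out[:280,:760]=b; out[280:600,:340]=a
Xs,ps,_=cloud('side0')
s=cv2.resize(ps[240:345,290:360],None,fx=3,fy=3,interpolation=3); out[282:282+315,360:570]=s
cv2.imwrite('pics/crop0.png',out[:,:,::-1])
np.set_printoptions(precision=4,suppress=True)
# carton: points within region
reg=X[275:360,160:245].reshape(-1,3)
for z0,z1 in((.004,.03),(.03,.05),(.05,.07),(.07,.1)):
    m=reg[(reg[:,2]>z0)&(reg[:,2]<z1)]
    print(z0,z1,len(m), m.min(0) if len(m) else'', m.max(0) if len(m) else'')
def row(v,us): 
    for u in us: print(u,v,X[v,u])
print('carton row318'); row(318,range(168,238,3))
print('carton col'); 
for v in range(282,354,5): print(v,X[v,188],X[v,208])
print('board'); 
bm=X[190:270,200:420].reshape(-1,3); bb=bm[(bm[:,2]>.022)&(bm[:,2]<.034)]
hull=cv2.minAreaRect((bb[:,:2]*1000).astype(np.float32)); print(hull,len(bb), np.median(bb[:,2]))
bb=bm[(bm[:,2]>.006)&(bm[:,2]<.014)]; print('bed',cv2.minAreaRect((bb[:,:2]*1000).astype(np.float32)),np.median(bb[:,2]))
bb=bm[(bm[:,2]>.1)]; print('grip',len(bb),bb.min(0),bb.max(0))
bb=bm[(bm[:,2]>.06)&(bm[:,2]<.085)]; print('head',len(bb),bb.min(0),bb.max(0))
```

```text
0.004 0.03 1036 [0.3496 0.1408 0.004 ] [0.5253 0.3215 0.0298]
0.03 0.05 354 [0.3705 0.1666 0.0303] [0.5024 0.2883 0.05  ]
0.05 0.07 676 [0.373  0.1708 0.05  ] [0.5007 0.2847 0.0699]
0.07 0.1 673 [0.3737 0.186  0.07  ] [0.5001 0.2757 0.0932]
carton row318
168 318 [ 0.4341  0.3018 -0.0016]
171 318 [ 0.4341  0.2959 -0.0032]
174 318 [0.4324 0.2742 0.0576]
177 318 [0.4314 0.2598 0.0916]
180 318 [0.4338 0.2751 0.0048]
183 318 [0.4339 0.2699 0.0001]
186 318 [0.4338 0.2626 0.0041]
189 318 [0.4333 0.2524 0.0218]
192 318 [0.4333 0.2462 0.0218]
195 318 [0.4334 0.2408 0.0181]
198 318 [0.4332 0.2336 0.0227]
201 318 [0.4332 0.2271 0.0242]
204 318 [0.4333 0.2216 0.0206]
207 318 [0.4315 0.2036 0.0832]
210 318 [0.4317 0.1992 0.0748]
213 318 [0.4318 0.1937 0.0727]
216 318 [0.432  0.1891 0.0653]
219 318 [0.4321 0.1839 0.0602]
222 318 [0.4046 0.017  1.0716]
225 318 [0.4325 0.1743 0.0446]
228 318 [0.4334 0.1731 0.0113]
231 318 [0.4337 0.1682 0.0013]
234 318 [0.4337 0.1619 0.0012]
237 318 [0.4337 0.1556 0.0006]
carton col
282 [0.4046 0.017  1.0716] [ 0.5107  0.2206 -0.0013]
287 [0.4993 0.2614 0.0051] [ 0.
[... 346 characters left out ...]
1] [0.4238 0.2016 0.0817]
327 [0.4151 0.258  0.0019] [0.4142 0.202  0.077 ]
332 [0.4047 0.2575 0.0017] [0.4045 0.2019 0.0756]
337 [0.3944 0.2566 0.0035] [0.3949 0.202  0.073 ]
342 [0.384  0.2565 0.0016] [0.3853 0.2014 0.0741]
347 [ 0.3737  0.2566 -0.0011] [0.3755 0.202  0.0682]
352 [ 0.3635  0.2561 -0.0012] [0.3633 0.214  0.0008]
board
((634.0203857421875, -17.54693603515625), (132.9691619873047, 453.45587158203125), 3.172151803970337) 3244 0.027797559541562433
bed ((630.0859375, -3.6436309814453125), (169.29010009765625, 484.8755187988281), 2.1103515625) 0.00994958851743105
grip 395 [ 0.4046 -0.1222  0.1   ] [0.6467 0.017  1.0716]
head 228 [ 0.6119 -0.1325  0.0602] [ 0.6532 -0.0726  0.0847]
```

View pics/crop0.png

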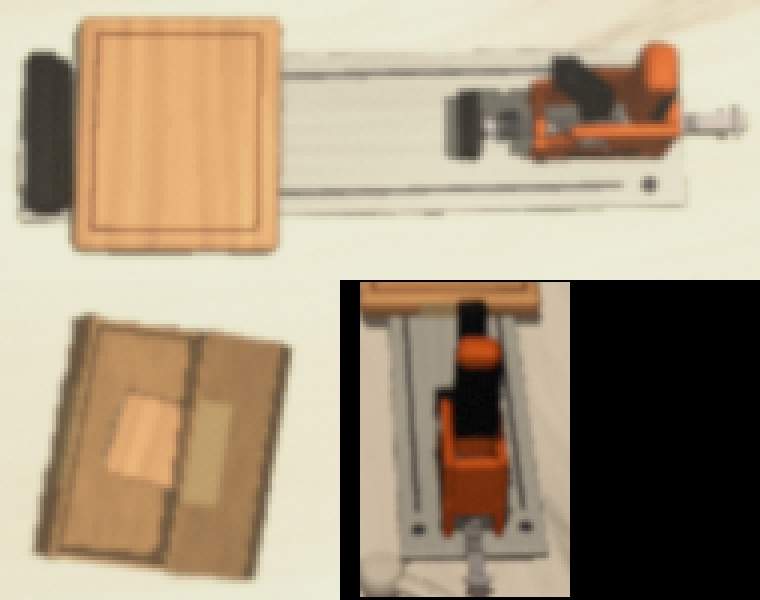

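The crop shows the carton turned about −10°. The handle is partly visible between the flaps, and the pump head and trigger are at the right of the bed. I'll get the remaining numbers: obstacles, wrist-camera offset and clamp axis.

Run:
```python
from h import *
np.set_printoptions(precision=3,suppress=True)
X,p,d=cloud('top0')
def pr(n,u,v): print(n,np.nanmedian(X[v-1:v+2,u-1:u+2].reshape(-1,3),0))
for a in (('mug',324,322),('mugfront',324,338),('tape',290,362),('tapbase',468,290),('tap1',490,278),('tap2',540,263),('tap3',600,258),('soap',483,238),('soapn',493,222),('tea',410,297),('tea0',380,300),('roll',468,145),('mill',310,155),('honey',342,160),('salt',372,170),('cap',277,157),('jaw',216,225),('gripTop',371,212),('gripTop2',368,209),('padtop',320,226)): pr(*a)
c=r.calibration('wrist'); s=r.get_state(); cp=-c['R'].T@c['t']; print('cam-tcp',cp-s['tool_pos'],'fwd',c['R'][2],'right',c['R'][0])
# board top plane points by colour/height near
B=X[195:262,218:280].reshape(-1,3); B=B[(B[:,2]>.022)&(B[:,2]<.034)]
print('board',cv2.minAreaRect((B[:,:2]*1000).astype(np.float32)))
# bed edges: from y -0.0.. -0.15 
for u in range(285,380,15):
    col=X[190:270,u]; m=(col[:,2]>.006)&(col[:,2]<.015); v=np.where(m)[0]+190
    print(u,X[v.min(),u],X[v.max(),u])
# grip top
G=X[195:245,330:385].reshape(-1,3); g=G[(G[:,2]>.135)&(G[:,2]<.17)]; print('grip',len(g),g.min(0),g.max(0),g.mean(0))
# carton rect hull z>.03
C=X[275:360,160:245].reshape(-1,3); 
C=C[(C[:,2]>.008)&(C[:,2]<.1)]
print('carton',cv2.minAreaRect((C[:,:2]*1000).astype(np.float32)))
hi=C[C[:,2]>.078]; print(hi[hi[:,1]>.235].mean(0),hi[hi[:,1]<.235].mean(0))
```

```text
mug [ 0.423 -0.026  0.092]
mugfront [ 0.393 -0.026  0.092]
tape [0.344 0.041 0.025]
tapbase [ 0.488 -0.32   0.073]
tap1 [ 0.5   -0.319  0.194]
tap2 [ 0.51  -0.351  0.319]
tap3 [ 0.513 -0.423  0.355]
soap [ 0.573 -0.313  0.194]
soapn [ 0.602 -0.332  0.195]
tea [ 0.474 -0.2    0.077]
tea0 [ 0.468 -0.141  0.07 ]
roll [ 0.752 -0.296  0.192]
mill [0.743 0.003 0.158]
honey [ 0.751 -0.064  0.109]
salt [ 0.737 -0.128  0.088]
cap [0.757 0.07  0.105]
jaw [0.628 0.2   0.041]
gripTop [ 0.631 -0.115  0.151]
gripTop2 [ 0.637 -0.109  0.151]
padtop [ 0.63  -0.021  0.032]
cam-tcp [0.066 0.029 0.145] fwd [-0.258 -0.112 -0.96 ] right [ 0.404 -0.915 -0.002]
board ((625.6008911132812, 137.97970581054688), (129.40846252441406, 119.54349517822266), 0.7029799222946167)
285 [0.672 0.056 0.009] [0.584 0.055 0.009]
300 [0.674 0.022 0.009] [0.587 0.022 0.008]
315 [ 0.674 -0.011  0.01 ] [ 0.587 -0.011  0.008]
330 [ 0.674 -0.044  0.012] [ 0.587 -0.044  0.009]
345 [ 0.677 -0.078  0.009] [ 0.589 -0.077  0.008]
360 [ 0.676 -0.111  0.013] [ 0.589 -0.109  0.011]
375 [ 0.665 -0.145  0.006] [ 0.589 -0.143  0.01 ]
grip 195 [ 0.619 -0.122  0.135] [ 0.647 -0.062  0.154] [ 0.631 -0.098  0.146]
carton ((435.83990478515625, 227.40704345703125), (109.4245376586914, 123.39498138427734), 82.40509796142578)
[0.438 0.26  0.086] [0.434 0.202 0.081]
```

Emit:
step_arm(increments=[[[1.5, 4.5, 0.2], [0, 0, 5.8]], [[1.5, 4.5, 0.2], [0, 0, 5.8]], [[1.5, 4.5, 0.2], [0, 0, 5.8]], [[1.5, 4.5, 0.2], [0, 0, 5.8]], [[1.5, 4.5, 0.2], [0, 0, 5.8]], [[1.2, 4.8, 0], [0, 0, 5.8]], [[1.2, 4.8, 0], [0, 0, 5.8]], [[1.2, 4.8, 0], [0, 0, 5.8]], [[1.2, 4.8, 0], [0, 0, 5.8]], [[1.2, 4.8, 0], [0, 0, 5.8]]], fingers=0)

```text
clock: 1.15
tool_pos: [0.3882, -0.1047, 0.2489]
eef_rot: [0.754, 0.657, 0.0, 0.0]
contact_force: [1.5, -0.5, -0.0]
opening: 0.114
finger_force: 0.0
```

Emit:
step_arm(increments=[[[0.7, 4.7, 0], [0, 0, 0]], [[0.7, 4.7, 0], [0, 0, 0]], [[0.7, 4.7, 0], [0, 0, 0]], [[0.7, 4.7, 0], [0, 0, 0]], [[0.7, 4.7, 0], [0, 0, 0]], [[0.7, 4.7, 0], [0, 0, 0]], [[0.5, 4.7, 0], [0, 0, 0]], [[0, 0, 0], [0, 0, 0]], [[0, 0, 0], [0, 0, 0]], [[0, 0, 0], [0, 0, 0]]])

```text
clock: 2.15
tool_pos: [0.4348, 0.2206, 0.2484]
eef_rot: [0.756, 0.655, -0.001, 0.0]
contact_force: [-0.6, -0.5, -0.4]
opening: 0.005
finger_force: 0.0
```

Run:
```python
from h import *
np.set_printoptions(precision=3,suppress=True)
save('wrist','w1'); X,p,d=cloud('w1')
C=X.reshape(-1,3); m=(np.abs(C[:,0]-.435)<.12)&(np.abs(C[:,1]-.227)<.11)
C=C[m]
for a,b in((.014,.026),(.036,.046),(.075,.1)):
    k=C[(C[:,2]>a)&(C[:,2]<b)]; print(a,len(k),k.min(0),k.max(0),cv2.minAreaRect((k[:,:2]*1000).astype(np.float32)))
for u in range(120,560,20): print(u,[X[v,u].round(3).tolist() for v in (200,260)])
Xt,_,_=cloud('top0'); M=Xt[140:195,262:385].reshape(-1,3)
for a,b in((.06,.08),(.08,.11),(.11,.17)):
  k=M[(M[:,2]>a)&(M[:,2]<b)]; 
  for y0 in np.arange(-.15,.11,.02):
    q=k[(k[:,1]>y0)&(k[:,1]<y0+.02)]
    if len(q): print('back z>',a,'y',round(y0,2),'minx',q[:,0].min().round(3),len(q))
```

```text
0.014 3404 [0.373 0.182 0.014] [0.503 0.288 0.026] ((437.3285827636719, 234.59742736816406), (91.69651794433594, 120.3094253540039), 82.55406188964844)
0.036 993 [0.368 0.168 0.036] [0.503 0.288 0.046] ((435.972412109375, 227.4373779296875), (107.70748901367188, 122.59082794189453), 82.54042053222656)
0.075 3301 [0.373 0.191 0.075] [0.501 0.274 0.09 ] ((436.72613525390625, 232.67666625976562), (70.21903991699219, 119.88157653808594), 81.9495620727539)
120 [[0.248, 0.251, -0.001], [0.231, 0.192, -0.002]]
140 [[0.268, 0.248, -0.0], [0.252, 0.189, -0.001]]
160 [[0.287, 0.245, -0.001], [0.272, 0.186, -0.001]]
180 [[0.306, 0.242, -0.002], [0.291, 0.183, -0.002]]
200 [[0.325, 0.24, 0.0], [0.312, 0.181, -0.0]]
220 [[0.344, 0.237, -0.0], [0.332, 0.178, -0.0]]
240 [[0.363, 0.234, 0.0], [0.351, 0.175, -0.001]]
260 [[0.382, 0.232, 0.001], [0.381, 0.189, 0.055]]
280 [[0.401, 0.229, 0.003], [0.398, 0.187, 0.054]]
300 [[0.421, 0.229, 0.02], [0.415, 0.184, 0.053]]
320 [[0.439, 0.227, 0.019], [0.432, 0.182, 0.054]]
340 [[0.457, 0.224, 0.02], [0.449, 0.178, 0.052]]
360 [[0.476, 0.218, 0.002], [0.466,
[... 920 characters left out ...]
ack z> 0.08 y -0.15 minx 0.728 121
back z> 0.08 y -0.13 minx 0.728 101
back z> 0.08 y -0.11 minx 0.735 51
back z> 0.08 y -0.09 minx 0.718 234
back z> 0.08 y -0.07 minx 0.717 264
back z> 0.08 y -0.05 minx 0.723 179
back z> 0.08 y -0.03 minx 0.736 29
back z> 0.08 y -0.01 minx 0.726 47
back z> 0.08 y 0.01 minx 0.731 38
back z> 0.08 y 0.03 minx 0.749 30
back z> 0.08 y 0.05 minx 0.731 220
back z> 0.08 y 0.07 minx 0.73 221
back z> 0.08 y 0.09 minx 0.742 35
back z> 0.11 y -0.11 minx 0.739 6
back z> 0.11 y -0.09 minx 0.722 43
back z> 0.11 y -0.07 minx 0.722 64
back z> 0.11 y -0.05 minx 0.726 20
back z> 0.11 y -0.03 minx 0.728 100
back z> 0.11 y -0.01 minx 0.722 261
back z> 0.11 y 0.01 minx 0.726 188
```

View pics/w1.png

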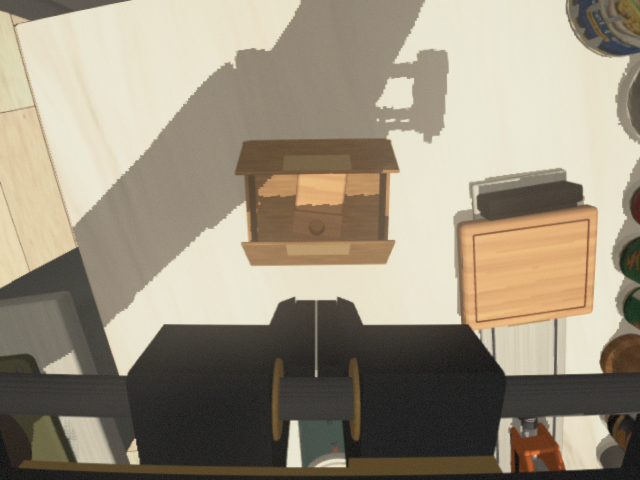

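The carton is centred at about (0.436, 0.2275) with yaw −7.5°. The hanging hole at pixel (317, 228) is on the −y side, so the butt faces +y. The flap edges leave a gap of about 58 mm. I'll push both flaps outwards with closed fingers.

Emit:
step_arm(increments=[[[0.1, 1.0, -3], [0, 0, 0.7]], [[0, 0, -4], [0, 0, 0]], [[0, 0, -4], [0, 0, 0]], [[0, 0, -4], [0, 0, 0]], [[0, 0, -3.6], [0, 0, 0]], [[0.2, 1.5, 0], [0, 0, 0]], [[0.2, 1.5, 0], [0, 0, 0]], [[0.2, 1.5, 0], [0, 0, 0]], [[0.2, 1.5, 0], [0, 0, 0]], [[0.2, 1.5, 0], [0, 0, 0]]])

```text
clock: 3.2
tool_pos: [0.447, 0.31, 0.0646]
eef_rot: [0.751, 0.66, 0.002, -0.0]
contact_force: [-0.2, 0.4, -0.4]
opening: 0.006
finger_force: 0.1
```

Emit:
step_arm(increments=[[[-0.4, -3, 0], [0, 0, 0]], [[-0.4, -3, 0], [0, 0, 0]], [[-0.4, -3, 0], [0, 0, 0]], [[-0.2, -1.4, 0], [0, 0, 0]], [[-0.2, -1.4, 0], [0, 0, 0]], [[-0.2, -1.3, 0], [0, 0, 0]], [[-0.2, -1.3, 0], [0, 0, 0]], [[-0.2, -1.3, 0], [0, 0, 0]], [[0, 0, 0], [0, 0, 0]], [[0.3, 2, 4], [0, 0, 0]]])

```text
clock: 4.2
tool_pos: [0.4245, 0.1663, 0.0996]
eef_rot: [0.753, 0.658, -0.006, 0.0]
contact_force: [0.7, -1.0, -0.6]
opening: 0.006
finger_force: 0.0
```

Emit:
step_arm(increments=[[[0.3, 1.5, 4.5], [0, 0, 0]], [[0.3, 1.5, 4], [0, 0, 0]], [[0.3, 1.5, 3], [0, 0, 0]], [[0, 0, 2], [0, 0, 0]], [[0, 0, 0], [0, 0, 0]], [[0, 0, 0], [0, 0, 0]], [[0, 0, 0], [0, 0, 0]], [[0, 0, 0], [0, 0, 0]], [[0, 0, 0], [0, 0, 0]], [[0, 0, 0], [0, 0, 0]]], fingers=0.7)

```text
clock: 5.2
tool_pos: [0.4358, 0.2153, 0.2372]
eef_rot: [0.751, 0.66, -0.001, -0.0]
contact_force: [0.8, 0.0, -0.6]
opening: 0.703
finger_force: 0.0
```

Run:
```python
from h import *
np.set_printoptions(precision=3,suppress=True)
save('wrist','w2'); X,p,d=cloud('w2'); print(r.get_state()['tool_pos'],r.get_state()['contact_force'])
C=X.reshape(-1,3); o=np.array([.436,.2275]); R=np.array([[.9914,-.1305],[.1305,.9914]])
L=(C[:,:2]-o)@R.T; 
H=(np.abs(L[:,0])<.055)&(np.abs(L[:,1])<.047)&(C[:,2]>.014)&(C[:,2]<.026)
k=C[H]; print('handle',len(k),cv2.minAreaRect((k[:,:2]*1000).astype(np.float32)),np.median(k[:,2]))
for s in(1,-1):
    F=(np.abs(L[:,0])<.05)&(s*L[:,1]>.058)&(s*L[:,1]<.105)&(C[:,2]>.03)&(C[:,2]<.12)
    print('flap',s,F.sum(), L[F,1][::max(1,F.sum()//6)],C[F,2][::max(1,F.sum()//6)])
# butts rows
img=cv2.resize(p[100:340,200:440],None,fx=2.4,fy=2.4,interpolation=3); cv2.imwrite('pics/w2c.png',img[:,:,::-1])
```

```text
[0.436 0.215 0.237] [ 0.367  0.02  -0.199]
handle 3853 ((436.8219299316406, 222.29522705078125), (70.96106719970703, 44.0051155090332), 75.6968765258789) 0.020107702475340113
flap 1 7347 [0.096 0.091 0.085 0.079 0.072 0.065 0.059] [0.062 0.061 0.056 0.055 0.051 0.048 0.045]
flap -1 6107 [-0.058 -0.065 -0.072 -0.078 -0.084 -0.091 -0.097] [0.042 0.047 0.05  0.055 0.057 0.061 0.063]
```

View pics/w2c.png

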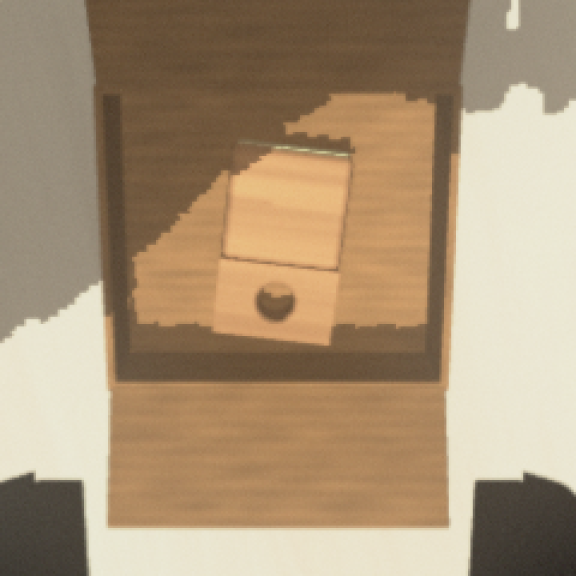

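Both flaps are folded to about 2.67 rad. The handle is at (0.437, 0.222), y-axis at 75.7°, butt (with the greenish edge at crop (290, 148)) up/+y and the hole at (275, 302). Now the grasp, 10 mm towards the butt to keep the gripper body clear of the pepper mill later.

Emit:
step_arm(increments=[[[0.35, 1.65, -3], [0, 0, -6.9]], [[0, 0, -4], [0, 0, 0]], [[0, 0, -4], [0, 0, 0]], [[0, 0, -4], [0, 0, 0]], [[0, 0, -4], [0, 0, 0]], [[0, 0, -2], [0, 0, 0]], [[0, 0, -1], [0, 0, 0]], [[0, 0, -1], [0, 0, 0]], [[0, 0, 0], [0, 0, 0]], [[0, 0, 0], [0, 0, 0]]])

```text
clock: 6.25
tool_pos: [0.44, 0.2323, 0.0084]
eef_rot: [0.79, 0.613, 0.001, 0.0]
contact_force: [0.0, -0.3, 1.1]
opening: 0.697
finger_force: 0.0
```

Run:
```python
from h import *
np.set_printoptions(precision=3,suppress=True)
X,p,d=cloud('side0')
c=cv2.resize(p[205:265,280:360],None,fx=10,fy=10,interpolation=3); cv2.imwrite('pics/s0c.png',c[:,:,::-1])
for v in (244,247,249,251,253): print(v,[(u,X[v,u].round(3).tolist()) for u in range(292,352,6)])
s=r.get_state(); print(s['tool_pos'],s['contact_force'])
```

```text
244 [(292, [0.568, 0.082, 0.03]), (298, [0.581, 0.086, 0.027]), (304, [0.593, 0.083, 0.028]), (310, [0.606, 0.084, 0.028]), (316, [0.619, 0.083, 0.029]), (322, [0.632, 0.083, 0.029]), (328, [0.644, 0.082, 0.029]), (334, [0.657, 0.082, 0.029]), (340, [0.67, 0.083, 0.028]), (346, [0.683, 0.085, 0.026])]
247 [(292, [0.568, 0.077, 0.026]), (298, [0.581, 0.076, 0.026]), (304, [0.593, 0.078, 0.024]), (310, [0.606, 0.074, 0.028]), (316, [0.619, 0.08, 0.023]), (322, [0.623, -0.063, 0.139]), (328, [0.634, -0.066, 0.142]), (334, [0.657, 0.077, 0.025]), (340, [0.669, 0.075, 0.026]), (346, [0.683, 0.081, 0.022])]
249 [(292, [0.568, 0.077, 0.02]), (298, [0.581, 0.078, 0.019]), (304, [0.593, 0.077, 0.02]), (310, [0.606, 0.076, 0.02]), (316, [0.619, 0.078, 0.019]), (322, [0.623, -0.068, 0.139]), (328, [0.633, -0.075, 0.145]), (334, [0.657, 0.077, 0.019]), (340, [0.67, 0.079, 0.018]), (346, [0.682, 0.076, 0.02])]
251 [(292, [0.568, 0.08, 0.012]), (298, [0.581, 0.078, 0.014]), (304, [0.593, 0.078, 0.013]), (310, [0.606, 0.073, 0.018]), (316, [0.619, 0.079, 0.013]), (322, [0.623, -0.069, 0.135]), (328, [0.633, -0.076, 0.141]), (334, [0.657, 0.079, 0.012]), (340, [0.67, 0.075, 0.016]), (346, [0.683, 0.08, 0.012])]
253 [(292, [0.568, 0.084, 0.003]), (298, [0.581, 0.089, -0.001]), (304, [0.593, 0.072, 0.013]), (310, [0.606, 0.074, 0.012]), (316, [0.619, 0.076, 0.01]), (322, [0.623, -0.074, 0.135]), (328, [0.634, -0.076, 0.136]), (334, [0.657, 0.071, 0.013]), (340, [0.67, 0.074, 0.011]), (346, [0.684, 0.088, -0.001])]
[0.44  0.232 0.008] [ 0.    -0.321  1.097]
```

View pics/s0c.png

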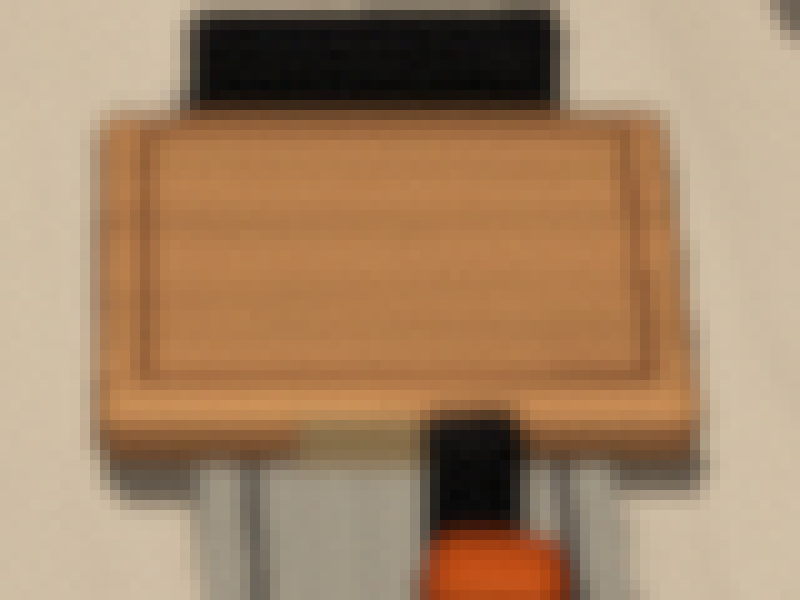

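The pale patch's left end is at crop (300, 440), so x ≈ 0.606; its right end is hidden by the trigger, but it looks centred on the board at x ≈ 0.628. The board edge is at y ≈ 0.077. Closing now.

Emit:
step_arm(increments=[[[0, 0, 0], [0, 0, 0]], [[0, 0, 0], [0, 0, 0]], [[0, 0, 0], [0, 0, 0]], [[0, 0, 0], [0, 0, 0]], [[0, 0, 0], [0, 0, 0]], [[0, 0, 2], [0, 0, 0]], [[0, 0, 3], [0, 0, 0]], [[0, 0, 4], [0, 0, 0]], [[0, 0, 4], [0, 0, 0]], [[0, 0, 3], [0, 0, 0]]], fingers=0.4, grip_force=20)

```text
clock: 7.25
tool_pos: [0.4396, 0.2319, 0.17]
eef_rot: [0.79, 0.613, 0.001, 0.0]
contact_force: [-0.3, 0.4, -0.7]
opening: 0.498
finger_force: 20.0
```

Run:
```python
from h import *
np.set_printoptions(precision=4,suppress=True)
s=r.get_state(); print(s['tool_pos'],s['contact_force'],s['opening'],s['finger_force'])
X,p,d=cloud('top0')
# board -y edge: for each image row, subpixel max gradient between board(orange) and bed
hsv=cv2.cvtColor(p,cv2.COLOR_RGB2HSV)
c=r.calibration('top');f=240/np.tan(np.radians(c['fov_y'])/2);K=np.array([[f,0,c['cx']],[0,f,c['cy']],[0,0,1]])
def w(u,v,z):
    n=cv2.undistortPoints(np.array([[[u,v]]],float),K,np.array([c['k1'],0,0,0.]))[0,0]
    dr=c['R'].T@np.array([*n,1]); o=-c['R'].T@c['t']; return o+dr*(z-o[2])/dr[2]
S=hsv[:,:,1].astype(float)
P=[];Q=[]
for v in range(204,254,2):
    g=np.diff(S[v,262:290]); i=np.argmin(g); sub=i+(0 if not 0<i<26 else 0.5*(g[i-1]-g[i+1])/(g[i-1]-2*g[i]+g[i+1]))
    P.append(w(262+sub+.5,v,.028)[:2])
P=np.array(P); a=np.polyfit(P[:,0],P[:,1],1); print('board edge slope deg',np.degrees(np.arctan(a[0])),'y at .628',np.polyval(a,.628),np.std(P[:,1]-np.polyval(a,P[:,0])))
V=cv2.cvtColor(p,cv2.COLOR_RGB2GRAY).astype(float)
for v0,v1,sg in((214,220,1),(236,250,-1)):  # dark grooves on bed
    L=[]
    for u in range(282,325):
        i=v0+np.argmin(V[v0-4 if v0<220 else v0:v1,u])-(4 if v0<220 else 0); L.append(w(u,i,.01)[:2])
    L=np.array(L); b=np.polyfit(L[:,1],L[:,0],1); print('groove',np.degrees(np.arctan(b[0])),np.polyval(b,.04),np.std(L[:,0]-np.polyval(b,L[:,1])))
```

```text
[0.4396 0.2319 0.17  ] [-0.2531  0.3592 -0.6609] 0.49818375092706313 19.998579025268555
board edge slope deg 0.35222004445087024 y at .628 0.07713210437314658 0.00011543768537145527
groove 6.358710525388475 0.6632297177960291 0.0038687948400438813
groove -1.581352718849047 0.5963438924217666 0.0006416360155140019
```

Emit:
step_arm(increments=[[[3.1, -3.05, 0], [0, 0, 2.5]], [[3.1, -3.05, 0], [0, 0, 2.5]], [[3.1, -3.05, 0], [0, 0, 2.5]], [[3.1, -3.05, 0], [0, 0, 2.5]], [[3.2, -3.1, 0], [0, 0, 2.5]], [[3.2, -3.05, 0], [0, 0, 2.4]], [[0, 0, -3], [0, 0, 0]], [[0, 0, -3], [0, 0, 0]], [[0, 0, 0], [0, 0, 0]], [[0, 0, 0], [0, 0, 0]]])

```text
clock: 8.25
tool_pos: [0.627, 0.0487, 0.1078]
eef_rot: [0.703, 0.711, -0.0, -0.0]
contact_force: [-0.4, -0.3, -1.0]
opening: 0.497
finger_force: 20.0
```

Run:
```python
from h import *
np.set_printoptions(precision=4,suppress=True)
s=r.get_state(); print(s['tool_pos'],s['eef_rot'],s['contact_force'],s['opening'])
save('wrist','w3'); save('top','t3')
X,p,d=cloud('w3')
C=X[(d>0)]; C=C[(np.abs(C[:,0]-.628)<.08)&(C[:,1]>.0)&(C[:,1]<.2)]
for a,b in ((.022,.034),(.085,.1),(.1,.13)):
    k=C[(C[:,2]>a)&(C[:,2]<b)]; 
    if len(k)>5: print(a,len(k),k.min(0),k.max(0),cv2.minAreaRect((k[:,:2]*1000).astype(np.float32)))
```

```text
[0.627  0.0487 0.1078] [ 0.7033  0.7109 -0.0004 -0.0004] [-0.4218 -0.2807 -0.9946] 0.4967401236166105
0.022 50656 [0.561 0.077 0.022] [0.6915 0.1823 0.0302] ((626.4293212890625, 129.37449645996094), (131.09671020507812, 104.57644653320312), 0.5898845791816711)
0.1 19913 [0.5894 0.0024 0.1032] [0.663  0.0744 0.13  ] ((626.5371704101562, 38.54669952392578), (73.6202392578125, 71.77507781982422), 0.9538446664810181)
```

View pics/w3.png

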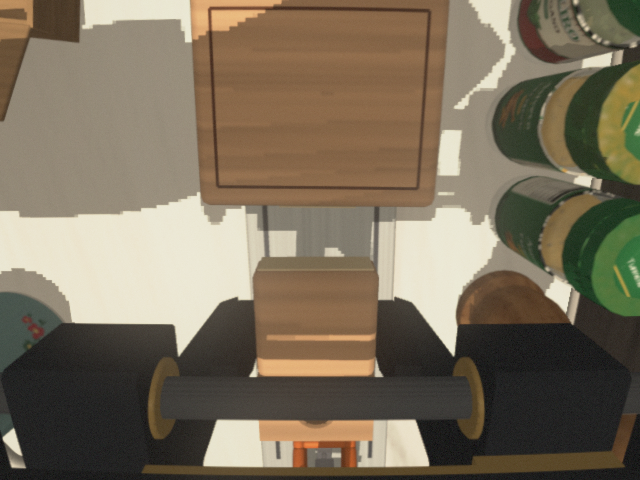

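The wrist view shows the handle held squarely at (316, 300), its pale butt facing the board's edge at (318, 205). The mill top at (515, 310) is close to the gripper body, so I'll check that clearance from the cloud before lowering.

Run:
```python
from h import *
np.set_printoptions(precision=4,suppress=True)
X,p,d=cloud('w3'); 
for nm,XX in(('w',X),('t',cloud('t3')[0]),('s',cloud('side0')[0])):
  C=XX.reshape(-1,3); C=C[(C[:,0]>.69)&(C[:,0]<.8)&(C[:,2]>.06)&(C[:,2]<.165)]
  for y0 in (-.03,-.02,-.01,0,.01,.02,.03,.04,.05,.06,.07,.08):
    q=C[(C[:,1]>y0)&(C[:,1]<y0+.01)]
    if len(q)>3: i=np.argsort(q[:,0])[:3]; print(nm,y0,len(q),q[i[2]])
```

```text
w -0.01 14 [ 0.7993 -0.0013  0.0625]
w 0 47 [0.7989 0.0007 0.0607]
w 0.01 250 [0.7283 0.0173 0.1407]
w 0.02 402 [0.7304 0.0209 0.1396]
w 0.04 6 [0.7537 0.0499 0.1036]
w 0.05 1354 [0.7335 0.0597 0.0664]
w 0.06 2311 [0.7305 0.0671 0.0632]
w 0.07 2667 [0.7299 0.0729 0.0626]
w 0.08 2719 [0.7318 0.0806 0.0641]
t -0.03 38 [ 0.799  -0.0248  0.0621]
t -0.02 36 [ 0.7989 -0.0173  0.0905]
t -0.01 14 [ 0.7993 -0.0032  0.1565]
t 0 13 [0.7994 0.0047 0.1608]
t 0.01 8 [0.7996 0.0184 0.1649]
t 0.07 5 [0.7917 0.0792 0.1576]
t 0.08 15 [0.7908 0.0888 0.1593]
s -0.03 158 [ 0.7361 -0.023   0.1372]
s -0.02 437 [ 0.7267 -0.0107  0.1324]
s -0.01 232 [ 0.7248 -0.002   0.1446]
s 0 74 [0.7238 0.0008 0.1379]
s 0.01 10 [0.7316 0.012  0.1506]
s 0.05 11 [0.7331 0.0597 0.106 ]
s 0.06 50 [0.7309 0.0679 0.0949]
s 0.07 41 [0.7316 0.0711 0.09  ]
s 0.08 32 [0.74   0.0841 0.1057]
```

Clearance is about 8 mm, so I'll lower the handle.

Emit:
step_arm(increments=[[[0, 0, -2.5], [0, 0, 0]], [[0, 0, -2.5], [0, 0, 0]], [[0, 0, -2], [0, 0, 0]], [[0, 0, -1], [0, 0, 0]], [[0, 0, -0.5], [0, 0, 0]], [[0, 0, -0.3], [0, 0, 0]], [[0, 0, -0.2], [0, 0, 0]], [[0, 0, 0], [0, 0, 0]], [[0, 0, 0], [0, 0, 0]], [[0, 0, 0], [0, 0, 0]]])

```text
clock: 9.35
tool_pos: [0.6279, 0.0485, 0.0182]
eef_rot: [0.704, 0.711, 0.0, 0.0]
contact_force: [0.3, 1.0, -0.9]
opening: 0.498
finger_force: 20.0
```

Emit:
step_arm(increments=[[[0, 0, -0.1], [0, 0, 0]], [[0, 0, 0], [0, 0, 0]], [[0, 0, -0.1], [0, 0, 0]], [[0, 0, 0], [0, 0, 0]], [[0, 0, -0.05], [0, 0, 0]], [[0, 0, 0], [0, 0, 0]], [[0, 0, 0], [0, 0, 0]], [[0, 0, 0], [0, 0, 0]], [[0, 0, 0], [0, 0, 0]], [[0, 0, 0], [0, 0, 0]]])

```text
clock: 10.35
tool_pos: [0.6275, 0.0485, 0.0155]
eef_rot: [0.703, 0.711, -0.0, 0.0]
contact_force: [-2.7, -1.4, 5.1]
opening: 0.496
finger_force: 20.0
```

Emit:
step_arm(increments=[[[0, 0, 0], [0, 0, 0]], [[0, 0, 0], [0, 0, 0]], [[0, 0, 0], [0, 0, 0]], [[0, 0, 2], [0, 0, 0]], [[0, 0, 4], [0, 0, 0]], [[0, 0, 5], [0, 0, 0]], [[0, 0, 5], [0, 0, 0]], [[0, 0, 5], [0, 0, 0]], [[0, 0, 2], [0, 0, 0]], [[0, 0, 0], [0, 0, 0]]], fingers=0.68)

```text
clock: 11.35
tool_pos: [0.6297, 0.0492, 0.249]
eef_rot: [0.704, 0.711, 0.003, 0.002]
contact_force: [0.3, 1.6, -0.5]
opening: 0.681
finger_force: 0.0
```

Run:
```python
from h import *
np.set_printoptions(precision=4,suppress=True)
s=r.get_state(); print(s['tool_pos'],s['contact_force'])
save('wrist','w4'); save('side','s4')
X,p,d=cloud('w4')
C=X[d>0]; 
k=C[(np.abs(C[:,0]-.627)<.04)&(C[:,1]>-.01)&(C[:,1]<.0745)&(C[:,2]>.022)&(C[:,2]<.034)]
print('handle',len(k),cv2.minAreaRect((k[:,:2]*1000).astype(np.float32)),np.median(k[:,2]))
k=C[(np.abs(C[:,0]-.627)<.08)&(C[:,1]>.0755)&(C[:,1]<.2)&(C[:,2]>.022)&(C[:,2]<.033)]
print('board',cv2.minAreaRect((k[:,:2]*1000).astype(np.float32)))
for z0,z1 in((.13,.165),(.025,.04)):
  k=C[(C[:,1]<-.005)&(C[:,1]>-.2)&(np.abs(C[:,0]-.63)<.03)&(C[:,2]>z0)&(C[:,2]<z1)]
  if len(k):print(z0,len(k),k.min(0),k.max(0))
g=C[(C[:,1]<-.095)&(C[:,1]>-.2)&(np.abs(C[:,0]-.63)<.03)&(C[:,2]>.145)]
if len(g): print('gtop',g.min(0),g.max(0))
a=cv2.resize(p[160:480,180:460],None,fx=1.8,fy=1.8,interpolation=3)
cv2.imwrite('pics/w4c.png',a[:,:,::-1])
```

```text
[0.6297 0.0492 0.249 ] [ 0.2778  1.5828 -0.48  ]
handle 3596 ((626.3131103515625, 38.2001838684082), (43.749446868896484, 71.35264587402344), 0.9056594967842102) 0.027132612565373852
board ((626.3868408203125, 137.39305114746094), (130.03976440429688, 119.79789733886719), 0.567155122756958)
0.13 1124 [ 0.619  -0.1201  0.13  ] [ 0.6477 -0.1023  0.1516]
0.025 952 [ 0.6126 -0.1222  0.025 ] [ 0.6507 -0.0189  0.04  ]
gtop [ 0.6201 -0.1184  0.145 ] [ 0.6459 -0.1033  0.1516]
```

View pics/w4c.png

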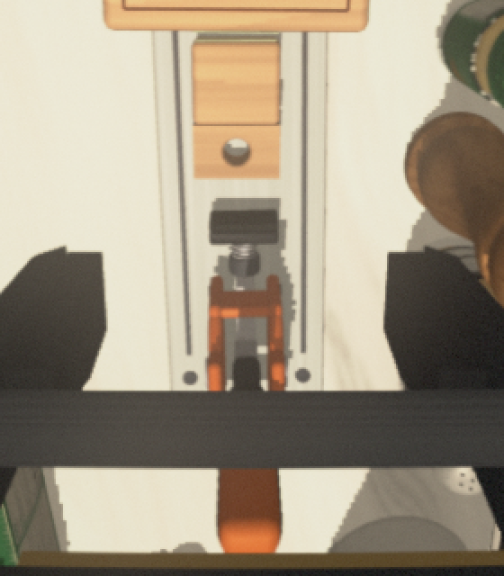

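Handle is placed: centre (0.6263, 0.0382), square with the board (x 0.6264), with about a 3 mm gap. The pad is at crop (243, 225), the grip at (250, 520). Next, turn the hand and go over the grip and trigger.

Emit:
step_arm(increments=[[[0.03, -1.5, 0.2], [0, 0, -8.5]], [[0.03, -1.5, 0.2], [0, 0, -8.5]], [[0.03, -1.5, 0], [0, 0, -8.5]], [[0.03, -1.5, 0], [0, 0, -8.5]], [[0.03, -1.5, 0], [0, 0, -8.5]], [[0.03, -1.5, 0], [0, 0, -8.5]], [[0.03, -1.5, 0], [0, 0, -8.5]], [[0.03, -1.5, 0], [0, 0, -8.5]], [[0.03, -1.5, 0], [0, 0, -8.5]], [[0.03, -1.2, 0], [0, 0, -8.5]]], fingers=1)

```text
clock: 12.45
tool_pos: [0.6291, -0.0999, 0.2465]
eef_rot: [0.999, 0.045, -0.002, 0.0]
contact_force: [0.7, -0.5, 0.1]
opening: 1.0
finger_force: 0.0
```

Emit:
step_arm(increments=[[[0, 0, 0], [0, 0, -4]], [[0, 0, 0], [0, 0, 0]], [[0, 0, 0], [0, 0, 0]], [[0, 0, 0], [0, 0, 0]], [[0, 0, 0], [0, 0, 0]], [[0, 0, 0], [0, 0, 0]], [[0, 0, 0], [0, 0, 0]], [[0, 0, 0], [0, 0, 0]], [[0, 0, 0], [0, 0, 0]], [[0, 0, 0], [0, 0, 0]]])

```text
clock: 13.45
tool_pos: [0.6306, -0.0985, 0.2493]
eef_rot: [1.0, 0.014, 0.0, 0.0]
contact_force: [-0.5, 0.0, 1.3]
opening: 0.999
finger_force: 0.0
```

Run:
```python
from h import *
np.set_printoptions(precision=4,suppress=True)
s=r.get_state(); print(s['tool_pos'],s['eef_rot'],np.degrees(2*np.arctan2(s['eef_rot'][1],s['eef_rot'][0])),s['contact_force'],s['opening'],s['q'])
save('wrist','w5'); X,p,d=cloud('w5')
C=X[(d>0)]; C=C[(np.abs(C[:,0]-.633)<.03)&(C[:,2]<.16)&(C[:,1]>-.2)&(C[:,1]<0)]
for z0,z1 in((.146,.155),(.13,.146),(.11,.13),(.08,.11)):
  k=C[(C[:,2]>z0)&(C[:,2]<z1)]
  if len(k)>3:print(z0,len(k),k.min(0),k.max(0))
```

```text
[ 0.6306 -0.0985  0.2493] [0.9999 0.0139 0.0001 0.0001] 1.5880340518334548 [-0.4646  0.03    1.2666] 0.9985672479408078 [ 0.178   0.6951 -0.1763  1.5109  0.1389  0.9477 -1.5825]
0.146 954 [ 0.621  -0.1212  0.146 ] [ 0.646  -0.104   0.1518]
0.13 1092 [ 0.6203 -0.1227  0.13  ] [ 0.6476 -0.0605  0.146 ]
0.11 577 [ 0.6247 -0.1213  0.11  ] [ 0.6478 -0.0678  0.13  ]
0.08 674 [ 0.625  -0.1213  0.08  ] [ 0.648  -0.0749  0.1099]
```

View pics/w5.png

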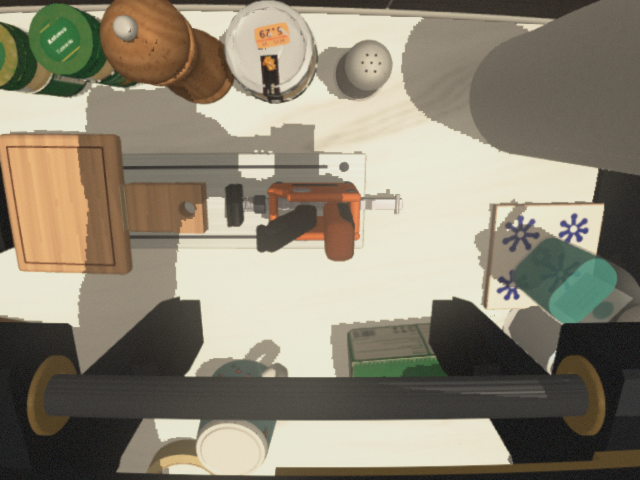

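View from above: grip at (340, 240), trigger at (287, 228), pad at (234, 205), handle at (165, 205) and bar end at (400, 204); the hand is lined up. Lowering around them.

Emit:
step_arm(increments=[[[0.35, 0.15, -3], [0, 0, 0]], [[0, 0, -4], [0, 0, 0]], [[0, 0, -3], [0, 0, 0]], [[0, 0, -2.5], [0, 0, 0]], [[0, 0, -1.5], [0, 0, 0]], [[0, 0, -1], [0, 0, 0]], [[0, 0, 0], [0, 0, 0]], [[0, 0, 0], [0, 0, 0]], [[0, 0, 0], [0, 0, 0]], [[0, 0, 0], [0, 0, 0]]])

```text
clock: 14.5
tool_pos: [0.6348, -0.0971, 0.1004]
eef_rot: [1.0, 0.014, 0.001, 0.0]
contact_force: [-1.2, 0.7, -0.1]
opening: 1.0
finger_force: 0.0
```

Emit:
step_arm(increments=[[[0, -0.3, -0.1], [0, 0, 0]], [[0, -0.3, 0], [0, 0, 0]], [[0, -0.3, 0], [0, 0, 0]], [[0, 0, 0], [0, 0, 0]], [[0, 0, 0], [0, 0, 0]], [[0, 0, 0], [0, 0, 0]], [[0, 0, 0], [0, 0, 0]], [[0, 0, 0], [0, 0, 0]], [[0, 0, 0], [0, 0, 0]], [[0, 0, 0], [0, 0, 0]]], fingers=0.33, grip_force=12)

```text
clock: 15.5
tool_pos: [0.6349, -0.107, 0.0988]
eef_rot: [1.0, 0.013, 0.001, 0.001]
contact_force: [1.4, -1.2, 4.3]
opening: 0.34
finger_force: 12.0
```

Run:
```python
from h import *
np.set_printoptions(precision=4,suppress=True)
s=r.get_state(); print(s['tool_pos'],s['contact_force'],s['moment'],s['opening'],s['finger_force'])
for n in('wrist','top','side'):
    save(n,n[0]+'6'); X,p,d=cloud(n[0]+'6'); C=X[d>0]
    k=C[(np.abs(C[:,0]-.63)<.017)&(C[:,1]>-.035)&(C[:,1]<.06)&(C[:,2]>.025)&(C[:,2]<.04)]
    y=k[:,1]; h,e=np.histogram(y,np.arange(-.035,.062,.003)); print(n,[(round(float(a),3),int(b)) for a,b in zip(e,h)])
```

```text
[ 0.6349 -0.107   0.0988] [ 1.4344 -1.2416  4.2815] [-0.1241 -0.2146  0.109 ] 0.3399598664526097 11.99933532941941
wrist [(-0.035, 81), (-0.032, 79), (-0.029, 10), (-0.026, 14), (-0.023, 10), (-0.02, 459), (-0.017, 324), (-0.014, 300), (-0.011, 348), (-0.008, 108), (-0.005, 0), (-0.002, 0), (0.001, 182), (0.004, 305), (0.007, 288), (0.01, 235), (0.013, 188), (0.016, 186), (0.019, 219), (0.022, 294), (0.025, 300), (0.028, 291), (0.031, 288), (0.034, 312), (0.037, 291), (0.04, 302), (0.043, 281), (0.046, 295), (0.049, 282), (0.052, 299), (0.055, 290), (0.058, 183)]
top [(-0.035, 2), (-0.032, 1), (-0.029, 0), (-0.026, 4), (-0.023, 3), (-0.02, 0), (-0.017, 32), (-0.014, 15), (-0.011, 31), (-0.008, 6), (-0.005, 0), (-0.002, 0), (0.001, 0), (0.004, 28), (0.007, 12), (0.01, 12), (0.013, 18), (0.016, 10), (0.019, 11), (0.022, 21), (0.025, 13), (0.028, 26), (0.031, 12), (0.034, 14), (0.037, 31), (0.04, 15), (0.043, 29), (0.046, 15), (0.049, 16), (0.052, 30), (0.055, 14), (0.058, 14)]
side [(-0.035, 0), (-0.032, 0), (-0.029, 0), (-0.026, 0), (-0.023, 0), (-0.02, 0), (-0.017, 0), (-0.014, 0), (-0.011, 0), (-0.008, 0), (-0.005, 0), (-0.002, 0), (0.001, 0), (0.004, 0), (0.007, 0), (0.01, 0), (0.013, 0), (0.016, 0), (0.019, 0), (0.022, 0), (0.025, 0), (0.028, 0), (0.031, 0), (0.034, 0), (0.037, 0), (0.04, 0), (0.043, 0), (0.046, 0), (0.049, 0), (0.052, 0), (0.055, 0), (0.058, 0)]
```

The wrist camera sees the pad: its front moved from about −0.019 to −0.0065. The stroke went home at 12 N. Next stroke.

Emit:
step_arm(increments=[[[0, 0.5, 0], [0, 0, 0]], [[0, 0, 0], [0, 0, 0]], [[0, 0, 0], [0, 0, 0]], [[0, 0, 0], [0, 0, 0]], [[0, 0, 0], [0, 0, 0]], [[0, 0, 0], [0, 0, 0]], [[0, 0, 0], [0, 0, 0]], [[0, 0, 0], [0, 0, 0]], [[0, 0, 0], [0, 0, 0]], [[0, 0, 0], [0, 0, 0]]], fingers=1)

```text
clock: 16.65
tool_pos: [0.6341, -0.1011, 0.0983]
eef_rot: [1.0, 0.014, 0.0, 0.0]
contact_force: [0.8, 0.8, -0.5]
opening: 1.002
finger_force: 0.0
```

Emit:
step_arm(increments=[[[0, -0.2, 0], [0, 0, 0]], [[0, -0.2, 0], [0, 0, 0]], [[0, 0, 0], [0, 0, 0]], [[0, 0, 0], [0, 0, 0]], [[0, 0, 0], [0, 0, 0]], [[0, 0, 0], [0, 0, 0]], [[0, 0, 0], [0, 0, 0]], [[0, 0, 0], [0, 0, 0]], [[0, 0, 0], [0, 0, 0]], [[0, 0, 0], [0, 0, 0]]], fingers=0.33)

```text
clock: 17.65
tool_pos: [0.6348, -0.107, 0.0986]
eef_rot: [1.0, 0.013, 0.001, 0.001]
contact_force: [1.3, -4.7, 2.0]
opening: 0.341
finger_force: 12.0
```

```bash
cat > pad.py <<'E'
from h import *
import sys
np.set_printoptions(precision=4,suppress=True)
tag=sys.argv[1]; s=r.get_state(); print(s['tool_pos'],s['contact_force'],s['opening'],s['finger_force'])
save('wrist',tag); X,p,d=cloud(tag); C=X[d>0]
k=C[(np.abs(C[:,0]-.63)<.017)&(C[:,1]>-.05)&(C[:,1]<.08)&(C[:,2]>.024)&(C[:,2]<.04)]
h,e=np.histogram(k[:,1],np.arange(-.05,.09,.002)); print([(round(float(a)*1000),int(b)) for a,b in zip(e,h)])
k=C[(np.abs(C[:,0]-.627)<.08)&(C[:,1]>.05)&(C[:,1]<.2)&(C[:,2]>.022)&(C[:,2]<.033)]
print('far y of board pts',k[:,1].max())
E
python3 pad.py w7
```

```text
[ 0.6348 -0.107   0.0986] [ 1.2913 -4.6595  2.0283] 0.3407898486627987 12.000064659223426
[(-50, 0), (-48, 0), (-46, 0), (-44, 0), (-42, 0), (-40, 0), (-38, 0), (-36, 0), (-34, 0), (-32, 0), (-30, 61), (-28, 75), (-26, 74), (-24, 72), (-22, 74), (-20, 17), (-18, 30), (-16, 18), (-14, 20), (-12, 34), (-10, 279), (-8, 371), (-6, 213), (-4, 206), (-2, 195), (0, 222), (2, 150), (4, 12), (6, 168), (8, 207), (10, 170), (12, 135), (14, 132), (16, 121), (18, 133), (20, 147), (22, 172), (24, 233), (26, 194), (28, 213), (30, 169), (32, 190), (34, 229), (36, 194), (38, 194), (40, 214), (42, 196), (44, 200), (46, 201), (48, 177), (50, 197), (52, 188), (54, 190), (56, 196), (58, 193), (60, 190), (62, 186), (64, 196), (66, 191), (68, 155), (70, 82), (72, 25), (74, 4), (76, 0), (78, 0), (80, 0), (82, 0), (84, 0), (86, 0)]
far y of board pts 0.08584117110352972
```

Pad front is now at about 0.0035, in contact with the handle. Third stroke, still 12 N, which can compress the spring only about 2 mm.

Emit:
step_arm(increments=[[[0, 0.4, 0], [0, 0, 0]], [[0, 0, 0], [0, 0, 0]], [[0, 0, 0], [0, 0, 0]], [[0, 0, 0], [0, 0, 0]], [[0, 0, 0], [0, 0, 0]], [[0, 0, 0], [0, 0, 0]], [[0, 0, 0], [0, 0, 0]], [[0, 0, 0], [0, 0, 0]], [[0, 0, 0], [0, 0, 0]], [[0, 0, 0], [0, 0, 0]]], fingers=1)

```text
clock: 18.7
tool_pos: [0.6341, -0.1011, 0.0983]
eef_rot: [1.0, 0.014, 0.0, 0.0]
contact_force: [-0.4, -0.6, 0.4]
opening: 0.995
finger_force: 0.0
```

Emit:
step_arm(increments=[[[0, -0.2, 0], [0, 0, 0]], [[0, -0.2, 0], [0, 0, 0]], [[0, 0, 0], [0, 0, 0]], [[0, 0, 0], [0, 0, 0]], [[0, 0, 0], [0, 0, 0]], [[0, 0, 0], [0, 0, 0]], [[0, 0, 0], [0, 0, 0]], [[0, 0, 0], [0, 0, 0]], [[0, 0, 0], [0, 0, 0]], [[0, 0, 0], [0, 0, 0]]], fingers=0.33)

```text
clock: 19.7
tool_pos: [0.6348, -0.1069, 0.0987]
eef_rot: [1.0, 0.013, 0.001, 0.001]
contact_force: [1.8, -3.9, 3.6]
opening: 0.338
finger_force: 12.0
```

```bash
python3 pad.py w8
```

```text
[ 0.6348 -0.1069  0.0987] [ 1.8029 -3.8767  3.5761] 0.3383930627445911 12.003642141935416
[(-50, 0), (-48, 0), (-46, 0), (-44, 0), (-42, 0), (-40, 0), (-38, 0), (-36, 0), (-34, 0), (-32, 0), (-30, 0), (-28, 0), (-26, 0), (-24, 0), (-22, 21), (-20, 80), (-18, 70), (-16, 68), (-14, 76), (-12, 65), (-10, 8), (-8, 30), (-6, 18), (-4, 64), (-2, 549), (0, 225), (2, 205), (4, 173), (6, 247), (8, 192), (10, 30), (12, 85), (14, 198), (16, 188), (18, 167), (20, 125), (22, 123), (24, 127), (26, 133), (28, 153), (30, 239), (32, 193), (34, 201), (36, 186), (38, 151), (40, 247), (42, 190), (44, 201), (46, 189), (48, 207), (50, 186), (52, 189), (54, 190), (56, 203), (58, 196), (60, 177), (62, 194), (64, 192), (66, 190), (68, 155), (70, 108), (72, 43), (74, 4), (76, 0), (78, 0), (80, 0), (82, 0), (84, 0), (86, 0)]
far y of board pts 0.08573402084133512
```

The third stroke also went home. The pad pushed handle and board towards the jaw, and the handle tail is now at about 0.0115. Fourth stroke.

Emit:
step_arm(increments=[[[0, 0.4, 0], [0, 0, 0]], [[0, 0, 0], [0, 0, 0]], [[0, 0, 0], [0, 0, 0]], [[0, 0, 0], [0, 0, 0]], [[0, 0, 0], [0, 0, 0]], [[0, 0, 0], [0, 0, 0]], [[0, 0, 0], [0, 0, 0]], [[0, 0, 0], [0, 0, 0]], [[0, 0, 0], [0, 0, 0]], [[0, 0, 0], [0, 0, 0]]], fingers=1)

```text
clock: 20.75
tool_pos: [0.6341, -0.1012, 0.0983]
eef_rot: [1.0, 0.014, 0.0, 0.0]
contact_force: [-0.4, 0.1, 0.3]
opening: 1.0
finger_force: 0.0
```

Emit:
step_arm(increments=[[[0, -0.2, 0], [0, 0, 0]], [[0, -0.2, 0], [0, 0, 0]], [[0, 0, 0], [0, 0, 0]], [[0, 0, 0], [0, 0, 0]], [[0, 0, 0], [0, 0, 0]], [[0, 0, 0], [0, 0, 0]], [[0, 0, 0], [0, 0, 0]], [[0, 0, 0], [0, 0, 0]], [[0, 0, 0], [0, 0, 0]], [[0, 0, 0], [0, 0, 0]]], fingers=0.33)

```text
clock: 21.75
tool_pos: [0.6346, -0.1016, 0.0993]
eef_rot: [1.0, 0.015, 0.001, -0.002]
contact_force: [-1.4, 6.6, 8.4]
opening: 0.459
finger_force: 12.0
```

```bash
python3 pad.py w9
```

```text
[ 0.6346 -0.1016  0.0993] [-1.4224  6.5817  8.368 ] 0.4590105012240273 11.982832258408962
[(-50, 0), (-48, 0), (-46, 1), (-44, 0), (-42, 0), (-40, 0), (-38, 0), (-36, 0), (-34, 0), (-32, 0), (-30, 0), (-28, 0), (-26, 0), (-24, 0), (-22, 0), (-20, 0), (-18, 42), (-16, 73), (-14, 80), (-12, 70), (-10, 68), (-8, 38), (-6, 19), (-4, 21), (-2, 527), (0, 224), (2, 204), (4, 178), (6, 246), (8, 197), (10, 53), (12, 71), (14, 203), (16, 190), (18, 146), (20, 129), (22, 122), (24, 132), (26, 135), (28, 162), (30, 203), (32, 216), (34, 192), (36, 197), (38, 149), (40, 242), (42, 199), (44, 194), (46, 204), (48, 184), (50, 192), (52, 199), (54, 189), (56, 197), (58, 191), (60, 186), (62, 205), (64, 191), (66, 178), (68, 198), (70, 178), (72, 187), (74, 171), (76, 118), (78, 45), (80, 0), (82, 0), (84, 0), (86, 0)]
far y of board pts 0.0924450193333093
```

It now stalls against the spring at an opening of 0.459. I'll measure the collar-to-pad gap across the pictures to get the compression.

```bash
cat > comp.py <<'E'
from h import *
import sys
# profile along clamp y of image intensity at bar axis, z about .02; print collar-front and pad-back edges from depth
for tag in sys.argv[1:]:
    X,p,d=cloud(tag); C=X[d>0]
    def edge(m,step=.0005,fr=.5,last=True):
        return np.sort(m)
    yaw=np.radians(1.6); o=np.array([.6299,.0225]); L=(C[:,:2]-o)@np.array([[np.cos(yaw),-np.sin(yaw)],[np.sin(yaw),np.cos(yaw)]])
    z=C[:,2]
    padm=(np.abs(L[:,0])>.010)&(np.abs(L[:,0])<.016)&(z>.026)&(z<.038)&(L[:,1]>-.06)&(L[:,1]<.0)
    y=L[padm,1]; h,e=np.histogram(y,np.arange(-.06,.0,.0005)); t=h.max()*.4; i=np.where(h>t)[0]
    pb=e[i[0]]*1000; 
    cm=(np.abs(L[:,0])<.006)&(z>.024)&(z<.032)&(L[:,1]>-.08)&(L[:,1]*1000<pb-1)
    h2,e2=np.histogram(L[cm,1],np.arange(-.08,.0,.0005)); t=np.median(h2[h2>5])*.5 if (h2>5).any() else 1
    j=np.where(h2>t)[0]
    print(tag,'pad back',pb,'pad front',e[i[-1]+1]*1000,'collar',[(round(float(a)*1000,1),int(b)) for a,b in zip(e2,h2) if b>0])
E
python3 comp.py w5 w6 w7 w8 w9
python3 - <<'E'
import cv2,numpy as np
out=np.zeros((600,800,3),np.uint8)
for i,t in enumerate(('w6','w7','w8','w9')):
    p=cv2.imread(f'pics/{t}.png'); c=cv2.resize(p[120:320,60:330],(400,296),interpolation=3); out[(i//2)*300:(i//2)*300+296,(i%2)*400:(i%2)*400+400]=c
cv2.imwrite('pics/seq.png',out)
E
```

```text
w5 pad back -53.99999999999999 pad front -0.49999999999994493 collar [(-75.0, 2), (-74.5, 9), (-74.0, 4), (-73.5, 8), (-73.0, 5), (-72.5, 9), (-72.0, 4), (-71.5, 10), (-71.0, 5), (-70.5, 6), (-70.0, 10), (-69.5, 3), (-69.0, 11), (-68.5, 3), (-68.0, 10), (-67.5, 6), (-67.0, 7), (-66.5, 8), (-66.0, 5), (-65.5, 9), (-65.0, 2), (-64.5, 3), (-64.0, 4), (-62.5, 7), (-62.0, 2), (-61.5, 6), (-60.0, 3), (-59.5, 2), (-59.0, 6), (-58.5, 2), (-57.5, 1), (-57.0, 5), (-56.5, 3), (-56.0, 6)]
w6 pad back -41.49999999999998 pad front -16.499999999999957 collar [(-62.5, 1), (-62.0, 25), (-61.5, 18), (-61.0, 16), (-60.5, 22), (-60.0, 13), (-59.5, 16), (-59.0, 22), (-58.5, 15), (-58.0, 17), (-57.5, 19), (-57.0, 15), (-56.5, 17), (-56.0, 16), (-55.5, 17), (-55.0, 17), (-54.5, 21), (-54.0, 18), (-53.5, 19), (-53.0, 13), (-52.5, 15), (-52.0, 6), (-51.5, 9), (-51.0, 1), (-50.0, 2), (-49.5, 9), (-49.0, 9), (-48.5, 9), (-47.5, 1), (-47.0, 7), (-46.5, 12), (-46.0, 6), (-45.5, 6), (-44.5, 13), (-44.0, 6), (-43.5, 6), (-43.0, 2)]
w7 pad back -30.99999999999997 pad front -22.499999999999964 collar [(-52.5, 3), (-
[... 739 characters left out ...]
, (-36.0, 18), (-35.5, 16), (-35.0, 18), (-34.5, 22), (-34.0, 12), (-33.5, 13), (-33.0, 14), (-32.5, 5), (-32.0, 2), (-31.5, 1), (-30.5, 7), (-30.0, 9), (-29.5, 11), (-29.0, 3), (-28.0, 1), (-27.5, 8), (-27.0, 9), (-26.5, 1), (-26.0, 2)]
w9 pad back -23.999999999999964 pad front -14.999999999999957 collar [(-68.5, 1), (-40.0, 1), (-39.5, 13), (-39.0, 28), (-38.5, 14), (-38.0, 19), (-37.5, 19), (-37.0, 15), (-36.5, 19), (-36.0, 13), (-35.5, 22), (-35.0, 22), (-34.5, 11), (-34.0, 21), (-33.5, 17), (-33.0, 15), (-32.5, 20), (-32.0, 14), (-31.5, 13), (-31.0, 17), (-30.5, 18), (-30.0, 8), (-29.5, 4), (-29.0, 7), (-28.5, 3), (-28.0, 1), (-27.5, 5), (-27.0, 10), (-26.5, 10), (-26.0, 6), (-25.5, 1)]
```

View pics/seq.png

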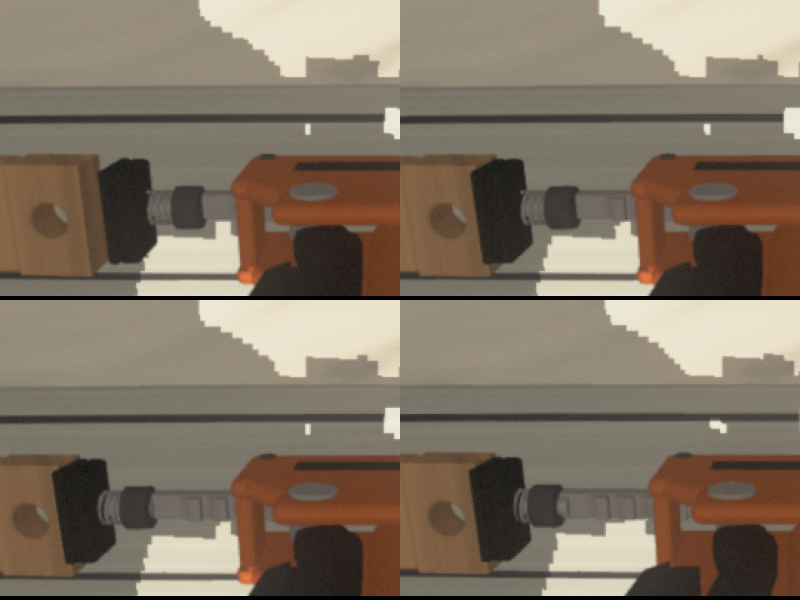

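The four crops show the spring gap shrinking. In the last one (bottom right) the handle is tight against the board, the pad at (500, 510) and collar at (545, 505) closer together: 21.0 mm free, now 15.6 mm. That is about 5.3 mm of compression, which is half pressed. I'll hold one second and check it is steady.

Emit:
step_arm(increments=[[[0, 0, 0], [0, 0, 0]], [[0, 0, 0], [0, 0, 0]], [[0, 0, 0], [0, 0, 0]], [[0, 0, 0], [0, 0, 0]], [[0, 0, 0], [0, 0, 0]], [[0, 0, 0], [0, 0, 0]], [[0, 0, 0], [0, 0, 0]], [[0, 0, 0], [0, 0, 0]], [[0, 0, 0], [0, 0, 0]], [[0, 0, 0], [0, 0, 0]]])

```text
clock: 22.8
tool_pos: [0.6346, -0.1016, 0.0993]
eef_rot: [1.0, 0.015, 0.001, -0.002]
contact_force: [-2.2, 6.1, 7.0]
opening: 0.459
finger_force: 12.0
```

```bash
python3 pad.py w10 | head -1; python3 comp.py w9 w10 | cut -c1-130
python3 - <<'E'
from h import *
X,p,d=cloud('w10'); C=X[d>0]
k=C[(np.abs(C[:,0]-.627)<.03)&(C[:,1]>.013)&(C[:,1]<.078)&(C[:,2]>.024)&(C[:,2]<.034)]
print('handle',cv2.minAreaRect((k[:,:2]*1000).astype(np.float32)))
save('top','t10'); X,p,d=cloud('t10'); B=X[195:262,210:290].reshape(-1,3)
k=B[(B[:,2]>.022)&(B[:,2]<.034)&(B[:,1]>.082)]; print('board',cv2.minAreaRect((k[:,:2]*1000).astype(np.float32)))
k=B[(B[:,2]>.022)&(B[:,2]<.034)&(B[:,1]<.078)&(abs(B[:,0]-.627)<.03)]; print('handle t',cv2.minAreaRect((k[:,:2]*1000).astype(np.float32)))
E
```

```text
[ 0.6346 -0.1016  0.0993] [-2.2082  6.0904  7.0487] 0.4587893623849798 11.982202206027068
w9 pad back -23.999999999999964 pad front -14.999999999999957 collar [(-68.5, 1), (-40.0, 1), (-39.5, 13), (-39.0, 28), (-38.5, 14
w10 pad back -23.999999999999964 pad front -14.499999999999957 collar [(-68.0, 1), (-40.0, 1), (-39.5, 16), (-39.0, 21), (-38.5, 2
handle ((626.7359008789062, 45.55138397216797), (45.049339294433594, 65.03567504882812), 0.20827844738960266)
board ((625.3798828125, 147.21881103515625), (130.52291870117188, 129.63619995117188), 0.7358937859535217)
handle t ((625.7550659179688, 61.440711975097656), (32.384037017822266, 44.10980224609375), 89.08060455322266)
```

Steady, square and centred. Handing in.

```bash
python3 -c "
from plant import r
print(r.finish_job())"
```

```text
the job is handed in; nothing more can be done
None
```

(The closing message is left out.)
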